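# Crack loose the left-hand wheel nut

## Task

The grinding wheel on the stand is locked there and held by a nut with a left-hand thread. Gently seat the socket key fully down over the nut, turn it clockwise (seen from above) at least an eighth of a turn to loosen the nut, never tightening it, then take the key off and stand it upright back on its rubber mat. Do not ram the key onto the nut or wheel, and leave the other things on the bench where they are.

Things in the scene. Friction and masses are not known exactly. Their poses are not given: they have to be found in the camera images.
- key: Loose steel socket key, 0.45 kg, standing upright on the rubber mat, open socket mouth down, 100 mm tall. Origin: centre of the mouth (lowest face), z up. Six-sided socket 31.6 mm across flats inside, 36 mm deep, outside 42 mm across flats, 48 over corners; above it a cap and an 18 mm round shank to the crossbar. Two inner flats are parallel to the crossbar (x); the socket repeats every 60 degrees.
- key_grip (a point): Point in the key's flat steel crossbar on top, the grip: 90 mm above the key's mouth, on its axis, with the key's axes. The bar is 110 mm long along x, 12 mm thick along y, and reaches from 20 mm below to 10 mm above this point. Pinch it across y, firmly. If the key binds half way down the nut, small turns clockwise and part way back under light pressure work it down.
- nut_seat (a point): Point on the vertical arbor axis, on the flange face under the nut, 58 mm above the bench; it belongs to the fixed stand and its axes tell nothing of the nut. The dark steel hexagon nut rises 16 mm above it, 30 mm across flats, top edge bevelled 3.5 mm; a 20 mm round arbor end stands 5 mm out of it. A fully seated key has its origin here, the mouth resting on the flange.
- nut (a joint): Turn of the nut in rad, 0 as found (tight), growing CLOCKWISE seen from above, which loosens it. Friction about 0.25 N m both ways; it stays where left; negative is tightening. The angle at which its flats stand differs each time and is in no reading: see it, or feel for it by resting the key lightly on the nut and turning little by little until it drops over (within 30 degrees either way).
- stand: Fixed wheel stand, origin at the centre of its foot on the bench: round grey foot, grey grinding wheel lying flat, 160 mm across with its upper face 50 mm above the bench, and a steel flange 80 mm across and 8 mm thick on it, under the nut. Its yaw tells nothing of the nut.
- mat: Fixed square black rubber mat, 130 x 130 mm, 6 mm thick; origin at the centre of its underside, on the bench.
- can: Loose bystander: plain aluminium spray can with a white band and nozzle, 52 mm across and 150 mm tall, origin at the centre of its foot.
- plate: Loose bystander: steel plate 100 x 60 x 12 mm, origin at the centre of its underside.
- brush: Loose bystander: bench brush with wooden handle lying flat along its x, about 200 mm long, origin on its underside.
Things that resemble listed ones, but are neither listed nor needed, are in the scene too. Of the things like the key, leave any that is yellow; of the rest the smaller one is meant.

How it is judged:
On the way, in this order (a step that is already met when the one before it is completed fails the run):
1. the key is seated fully over the nut, its mouth within 3 mm of the flange (horizontal distance between key and nut_seat below 0.004 m and z of key in the frame of nut_seat below 0.003 m and angle between key's own z axis and vertical below 0.1 rad), for 0.1 s.
2. the nut has been turned at least 0.75 rad clockwise with the key still on it (value of joint nut above 0.75 rad and horizontal distance between key and nut_seat below 0.006 m and z of key in the frame of nut_seat below 0.012 m), for 0.1 s.
At the end, for the whole second after the job is handed in: The nut stands at least 0.75 rad (an eighth of a turn is 0.785) clockwise of where it was found and is still; the key stands upright (within 0.1 rad) and at rest on the rubber mat, its axis on the mat (within 60 mm of the mat's centre along each side) (value of joint nut above 0.75 rad and angle between key's own z axis and vertical below 0.1 rad and z of key in the frame of mat between 0.003 and 0.01 m and x of key in the frame of mat between -0.06 and 0.06 m and y of key in the frame of mat between -0.06 and 0.06 m and linear speed of key below 0.02 m/s and velocity of joint nut below 0.05 rad/s); the robot touches nothing.
It fails at once if the nut is tightened: turned more than 0.12 rad anticlockwise (value of joint nut below -0.12 rad).
It fails at once if the key is rammed down: more than 40 N between key and wheel stand (contact force between key and stand above 40 N).
It fails at once if the key is rammed or wrenched on the nut: more than 60 N between them (contact force between key and nut_c0 above 60 N).
It fails at once if the spray can, plate or brush is moved by more than 30 mm (distance of any of can, plate, brush from where it was at the start of the episode above 0.03 m).
It also fails if it takes over 67 s, if anything falls off the work surface, if the arm or the gripper's body presses on something with over 40 N, if the wrist force passes 120 N, or if a joint passes its speed limit or range.

## Robot

A 7-joint arm with a two-finger parallel gripper is mounted at the origin on the work surface. World frame = base frame: x ahead of the robot, y to its left, z up, the work surface at z = 0. Lengths are in m, angles in rad, forces in N, time in s.
With the tool pointing down it reaches from about 0.4 to 0.925 m from the base axis. Payload 4.1 kg.
Tool frame: the origin (TCP) lies at the very end of the fingers, on their centre line; the grasp point (between the pads) lies 19 mm behind it; z points along the fingers, y is the direction in which the jaws open and shut (so a half turn about z gives the same grasp; the last joint's range is limited). The gripper opens to 85 mm and grips with 20 to 120 N. Pads are 22 mm wide; open, the fingers measure 114 mm over their backs; the gripper's body (76 mm by 85 mm) begins 54 mm behind the grasp point. The pads swing forward as they close: fully open they stand 13 mm farther back than shut.
Start: joints at [1.191, 0.398, 0.045, 1.537, -0.019, 1.207, -0.051], TCP at [0.18, -0.625, 0.231] pointing down, gripper open.
Joint ranges: [-2.82, 2.82], [-0.49, 2.23], [-1.37, 1.46], [0, 2.46], [-1.36, 4.5], [0.23, 2], [-2.94, 2.94]. Speed limits (rad/s): [2.57, 2.57, 3.14, 3.14, 3.14, 3.14, 3.14].

## Interface

Orientations are given as a 3x3 rotation matrix whose columns are the frame's x, y, z axes.
In Python, from bench import observe, snapshot, close_job gives the robot as it stands. The module is installed in compiled form; this text tells all that it offers.
- The arm moves only by the tool send_rows, never from a script. Its argument "moves" is a list of rows, each an object of numbers: "dx", "dy", "dz": the shift along the world's x, y, z in m; "ax", "ay", "az": the turn, a rotation vector about the world's x, y, z in degrees; "jaw": the closure in counts, from 0 (fully open) to 255 (shut). In form: [{"dx": .., "dy": .., "dz": .., "ax": .., "ay": .., "az": .., "jaw": ..}, ...]. A call has exactly 10 rows; each row shifts and turns the commanded pose from where the row before left it; what a row does not reach is not made up. A row lasts 1/12 s, in which the tool goes at most 41.7 mm and 7.16 degrees, less where a joint would pass 70% of its speed; a pose out of reach is approached as far as the arm can. A call with a gripper value outside its range is refused whole. The fingers move at their own pace and stop on an object; the grip force is fixed at half the most. Time passes only in rows, so rows that do not move let the fingers close, or fill a call up. It gives the time, the measured TCP pose, the force and the opening at its end, in the units of the state.
- observe(): the state, without advancing time (a new reading comes with each control period).
- snapshot(name): name is "scene" or "side" or "wrist"; returns a dict with "img" (480x640x3 uint8, red, green, blue), "range_z" (480x640 float32, m along the optical axis (not along the pixel's ray), 0 where there is no reading), "intrinsics" (3x3 intrinsics, pixels), "dist" ([k1, k2, p1, p2, k3] as OpenCV has them; the pictures are not rectified), "world_to_cam" (4x4, takes a point from world to camera coordinates); the wrist camera has in their place "hand_eye" (4x4, takes a point from camera to tool coordinates, whose origin is the TCP and whose axes are the flange's). Camera axes: x right, y down, z forward; pixel columns grow to the right and rows downward; lengths in m; the calibration is good to about 2 mm. A picture is of the moment at which its call begins: read the wrist's pose just before it.
- close_job(): hands the job in, once; it reports no verdict.
The state is a dict: "clock": time; "joint_pos": joint angles; "joint_velocities": joint speeds; "tau": joint torques, N m; "ee_pos": TCP position; "tcp_rot": TCP orientation; "contact_force": force on the tool from outside, world axes, zero at the start; "torque": the same for the moment, N m; "grip_width": finger opening in m.
Only numpy, scipy, OpenCV 4.12 (cv2) and the standard library are available. Lean on these libraries where they do the work, as an engineer would, in place of code of your own. Each camera call takes 0.05 s, during which the arm holds its last target.

## Working session

There is one attempt and no reset: what is moved stays moved. The work goes in short steps, Python scripts to look and compute and a tool call to move; the robot and the scene stay as the last step left them, time stands still between calls to the robot, and variables do not carry over. Pictures are saved under pics/ and viewed, and the job is handed in when it is done.

Besides the shell and the picture viewer there is one more tool, called after "Call:" as name(argument=value, ...) on one line, values as JSON. send_rows: Moves the arm, as the interface text tells. Its arguments: {"type":"object","properties":{"moves":{"type":"array","items":{"type":"object","properties":{"dx":{"type":"number"},"dy":{"type":"number"},"dz":{"type":"number"},"ax":{"type":"number"},"ay":{"type":"number"},"az":{"type":"number"},"jaw":{"type":"number"}}}}},"required":["moves"]}

```bash
mkdir -p pics
cat > h.py <<'E'
import numpy as np, cv2
from bench import observe, snapshot
def save(n,f):
    s=snapshot(n); cv2.imwrite('pics/'+f+'.png',s['img'][:,:,::-1]); np.savez('pics/'+f+'.npz',**s); return s
def load(f): return dict(np.load('pics/'+f+'.npz'))
def ray(s,uv,T=None):
    # returns origin, dirs in world ; T=cam->world
    if T is None: T=np.linalg.inv(s['world_to_cam'])
    p=cv2.undistortPoints(np.array(uv,float).reshape(-1,1,2),s['intrinsics'],s['dist']).reshape(-1,2)
    d=np.c_[p,np.ones(len(p))]@T[:3,:3].T
    return T[:3,3],d
def plane(s,uv,z,T=None):
    o,d=ray(s,uv,T); return o+d*((z-o[2])/d[:,2])[:,None]
def cloud(s,T=None):
    if T is None: T=np.linalg.inv(s['world_to_cam'])
    v,u=np.mgrid[0:480,0:640]
    o,d=ray(s,np.c_[u.ravel(),v.ravel()],T)
    return (o+d*s['range_z'].ravel()[:,None]).reshape(480,640,3)
def wT(s,o):
    T=np.eye(4);T[:3,:3]=o['tcp_rot'];T[:3,3]=o['ee_pos'];return T@s['hand_eye']
E
python3 - <<'E'
from h import *
o=observe();print({k:np.round(v,3).tolist() for k,v in o.items()})
save('scene','sc0');save('side','si0');s=save('wrist','wr0');print(s['hand_eye'].round(3))
E
```

```text
{'clock': 0.0, 'joint_pos': [1.191, 0.399, 0.045, 1.538, -0.019, 1.207, -0.051], 'joint_velocities': [-0.002, -0.002, -0.001, -0.001, -0.002, -0.0, 0.001], 'tau': [-0.0, -47.513, 1.365, -25.422, 0.012, 0.01, 0.0], 'ee_pos': [0.18, -0.624, 0.23], 'tcp_rot': [[0.961, 0.277, -0.001], [0.277, -0.961, 0.002], [-0.0, -0.002, -1.0]], 'contact_force': [-0.672, 0.046, 0.058], 'torque': [-0.019, 0.059, -0.042], 'grip_width': 0.085}
[[ 0.001 -0.965 -0.262  0.067]
 [ 1.     0.001 -0.001 -0.002]
 [ 0.001 -0.262  0.965 -0.143]
 [ 0.     0.     0.     1.   ]]
```

View pics/sc0.png

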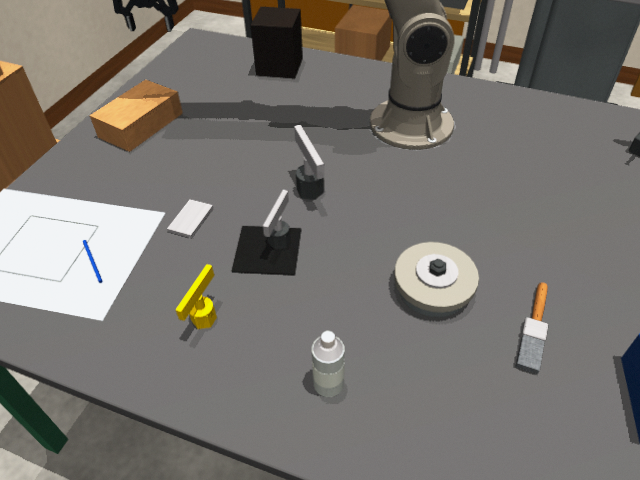

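View pics/si0.png

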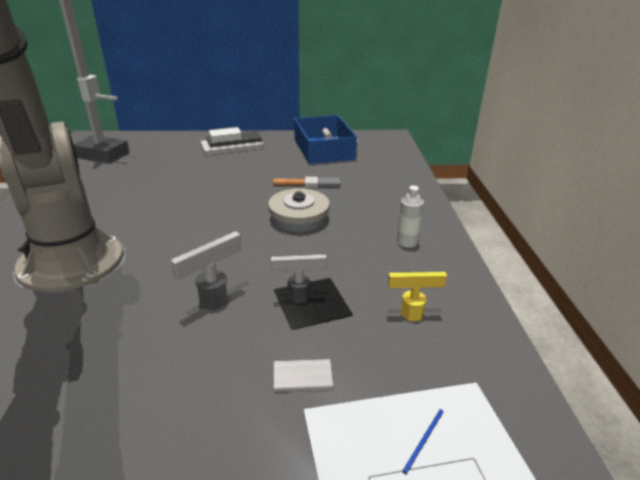

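View pics/wr0.png

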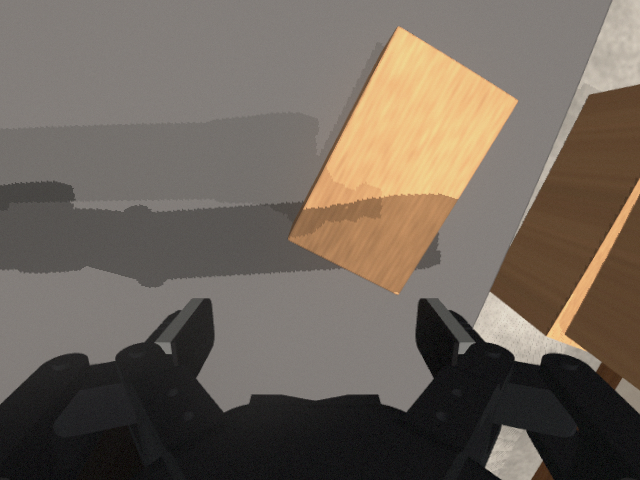

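The scene view shows the small steel key on the black mat (about 277,225), the larger look-alike at (310,165) and the yellow one at (200,300). The stand's nut is at (437,267) and the can at (328,365). Next I'll measure these from depth.

Run:
```python
from h import *
def rect(P):
    (c,(w,h),a)=cv2.minAreaRect((P[:,:2]*1000).astype(np.float32)); return np.round(c,1),round(w,1),round(h,1),round(a,1)
for f in('sc0','si0'):
    s=load(f);C=cloud(s);im=s['img'].astype(int)
    z=C[...,2]; ok=s['range_z']>0
    # stuff above the bench, connected comps
    m=(ok&(z>0.02)&(z<0.25)&(C[...,0]>0.2)&(C[...,0]<1.0)&(abs(C[...,1])<0.6)).astype(np.uint8)
    n,l,st,ce=cv2.connectedComponentsWithStats(m)
    print(f,np.linalg.inv(s['world_to_cam'])[:3,3].round(3))
    for i in range(1,n):
        if st[i,4]<60: continue
        P=C[l==i]; print(ce[i].round(),st[i,4],'z',np.percentile(P[:,2],[5,50,98]).round(3),rect(P), im[l==i].mean(0).round())
        top=P[P[:,2]>np.percentile(P[:,2],98)-0.006]; print('   top',rect(top))
    # mat: dark
    m=((im.max(2)<35)&(z<0.02)&ok).astype(np.uint8)
    n,l,st,ce=cv2.connectedComponentsWithStats(m)
    for i in range(1,n):
        if st[i,4]>800:
            P=C[l==i];print('dark',ce[i].round(),st[i,4],rect(P),np.median(P[:,2]).round(4))
```

```text
sc0 [1.215 0.223 0.854]
[309. 165.] 1275 z [0.027 0.103 0.14 ] (array([ 346.4, -154.1]), 147.8, 55.6, 55.6) [104. 103. 102.]
   top (array([ 342.8, -152. ]), 149.4, 17.2, 41.5)
[278. 222.] 891 z [0.027 0.085 0.109] (array([ 520. , -147.8]), 42.2, 110.9, 80.6) [107. 106. 105.]
   top (array([ 519.1, -152.5]), 111.8, 13.7, 2.6)
[436. 277.] 4647 z [0.042 0.052 0.076] (array([526.8, 180.6]), 159.3, 158.1, 49.4) [193. 188. 175.]
   top (array([530.8, 180.5]), 28.1, 28.6, 11.5)
[198. 299.] 1263 z [0.028 0.082 0.103] (array([ 746.9, -204. ]), 38.9, 110.1, 80.3) [176. 159.   3.]
   top (array([ 746., -209.]), 14.5, 110.1, 89.9)
[537. 319.] 585 z [0.02  0.022 0.025] (array([529.1, 378.5]), 41.3, 155.7, 88.7) [218. 190. 163.]
   top (array([529.1, 378.5]), 41.3, 155.7, 88.7)
[328. 362.] 1675 z [0.031 0.11  0.152] (array([793.7,  60.2]), 48.1, 52.4, 18.5) [157. 157. 151.]
   top (array([791.9,  59.5]), 21.3, 20.9, 71.3)
[634. 367.] 650 z [0.021 0.039 0.075] (array([620.9, 545.8]), 120.0, 5.2, 11.0) [12. 27. 52.]
   top (array([573.3, 536. ]), 22.9, 4.0, 5.6)
dark [265. 253.] 1921 (array([ 546.4
[... 262 characters left out ...]
,  49.6]), 39.7, 51.8, 83.6) [143. 142. 135.]
   top (array([787.5,  57. ]), 22.6, 18.9, 76.6)
[299. 206.] 1796 z [0.033 0.049 0.074] (array([523.9, 178.1]), 161.2, 157.6, 88.1) [163. 158. 146.]
   top (array([522.4, 175.2]), 26.8, 26.5, 54.1)
[208. 266.] 2421 z [0.031 0.106 0.136] (array([ 340.5, -157.5]), 146.4, 61.9, 23.1) [108. 106. 104.]
   top (array([ 339.5, -155.8]), 151.5, 20.1, 41.5)
[298. 271.] 1314 z [0.027 0.084 0.106] (array([ 516.3, -157. ]), 43.1, 108.3, 89.6) [110. 108. 106.]
   top (array([ 516.6, -155.3]), 107.7, 17.7, 1.8)
[415. 287.] 1343 z [0.028 0.079 0.1  ] (array([ 744. , -212.4]), 44.9, 109.9, 77.1) [171. 152.  57.]
   top (array([ 743.8, -209.9]), 109.7, 16.5, 0.9)
```

Call:
send_rows(moves=[{"dx":0.024,"dy":0.033,"az":-1.4,"jaw":0},{"dx":0.024,"dy":0.033,"az":-1.4,"jaw":0},{"dx":0.024,"dy":0.033,"az":-1.4,"jaw":0},{"dx":0.024,"dy":0.033,"az":-1.4,"jaw":0},{"dx":0.024,"dy":0.033,"az":-1.4,"jaw":0},{"dx":0.024,"dy":0.033,"az":-1.4,"jaw":0},{"dx":0.024,"dy":0.033,"az":-1.4,"jaw":0},{"dx":0.024,"dy":0.033,"az":-1.4,"jaw":0},{"dx":0.024,"dy":0.033,"az":-1.4,"jaw":0},{"dx":0.024,"dy":0.033,"az":-1.4,"jaw":0}])

```text
invalid input
```

Call:
send_rows(moves=[{"dx":0.024,"dy":0.035,"jaw":0},{"dx":0.024,"dy":0.035,"jaw":0},{"dx":0.024,"dy":0.035,"jaw":0},{"dx":0.026,"dy":0.035,"jaw":0},{"jaw":0},{"jaw":0},{"jaw":0},{"jaw":0},{"jaw":0},{"jaw":0}])

```text
invalid input
```

Run:
```python
from h import *
o=observe();print({k:np.round(v,4).tolist() for k,v in o.items()})
s=save('wrist','wr1');T=wT(s,o);np.save('pics/wr1_T.npy',T)
C=cloud(s,T);z=C[...,2];ok=s['range_z']>0
m=(ok&(z>0.095)&(z<0.115)&(abs(C[...,0]-.518)<.08)&(abs(C[...,1]+.154)<.04))
P=C[m];print(len(P),np.percentile(P[:,2],[2,50,98]).round(4))
print(cv2.minAreaRect((P[P[:,2]>.1][:,:2]*1000).astype(np.float32)))
v,u=np.nonzero(m);print(u.mean(),v.mean())
```

```text
{'clock': 0.15, 'joint_pos': [1.191, 0.3991, 0.045, 1.5376, -0.0187, 1.2069, -0.0507], 'joint_velocities': [0.0004, -0.0016, -0.0012, -0.0046, -0.0002, -0.001, -0.0003], 'tau': [0.0021, -47.5558, 1.3669, -25.4515, 0.0118, 0.0064, 0.0], 'ee_pos': [0.18, -0.6241, 0.2305], 'tcp_rot': [[0.9608, 0.2772, -0.0005], [0.2772, -0.9608, 0.0014], [-0.0001, -0.0015, -1.0]], 'contact_force': [0.151, -0.0849, 1.3076], 'torque': [0.0015, -0.0009, -0.0355], 'grip_width': 0.0856}Traceback (most recent call last):
  File "<stdin>", line 6, in <module>
    return _quantile_unchecked(
        a, q, axis, out, overwrite_input, method, keepdims, weights)
    return _ureduce(a,
                    func=_quantile_ureduce_func,
    ...<5 lines>...
                    overwrite_input=overwrite_input,
                    method=method)
    r = func(a, **kwargs)
    result = _quantile(arr,
                       quantiles=q,
    ...<2 lines>...
                       out=out,
                       weights=wgt)
    slices_having_nans = np.isnan(arr[-1, ...])
                                  ~~~^^^^^^^^^
IndexError: index -1 is out of bounds for axis 0 with size 0
```

View pics/wr1.png

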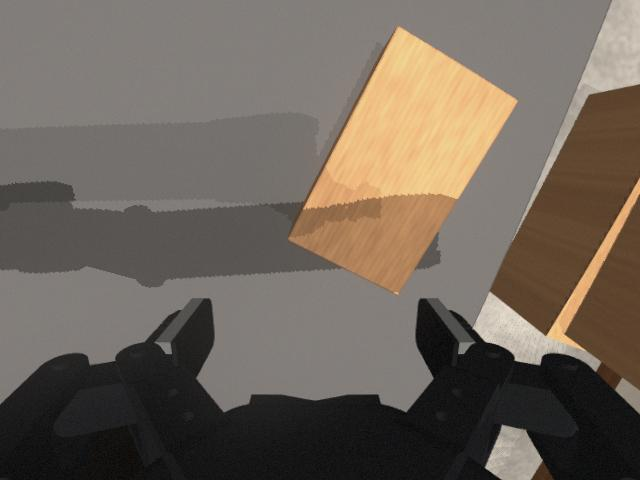

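The arm didn't move: the rows were refused, probably because every row needs all seven numbers.

Call:
send_rows(moves=[{"dx":0.024,"dy":0.033,"dz":0,"ax":0,"ay":0,"az":-1.4,"jaw":0},{"dx":0.024,"dy":0.033,"dz":0,"ax":0,"ay":0,"az":-1.4,"jaw":0},{"dx":0.024,"dy":0.033,"dz":0,"ax":0,"ay":0,"az":-1.4,"jaw":0},{"dx":0.024,"dy":0.033,"dz":0,"ax":0,"ay":0,"az":-1.4,"jaw":0},{"dx":0.024,"dy":0.033,"dz":0,"ax":0,"ay":0,"az":-1.4,"jaw":0},{"dx":0.024,"dy":0.033,"dz":0,"ax":0,"ay":0,"az":-1.4,"jaw":0},{"dx":0.024,"dy":0.033,"dz":0,"ax":0,"ay":0,"az":-1.4,"jaw":0},{"dx":0.024,"dy":0.033,"dz":0,"ax":0,"ay":0,"az":-1.4,"jaw":0},{"dx":0.024,"dy":0.033,"dz":0,"ax":0,"ay":0,"az":-1.4,"jaw":0},{"dx":0.024,"dy":0.033,"dz":0,"ax":0,"ay":0,"az":-1.4,"jaw":0}])

```text
clock: 1.03
ee_pos: [0.4208, -0.2928, 0.2315]
tcp_rot: [[0.999, 0.035, 0.0], [0.035, -0.999, -0.0], [0.0, 0.0, -1.0]]
contact_force: [0.7, -0.1, 0.3]
grip_width: 0.0852
```

Call:
send_rows(moves=[{"dx":0.024,"dy":0.035,"dz":0,"ax":0,"ay":0,"az":0,"jaw":0},{"dx":0.024,"dy":0.035,"dz":0,"ax":0,"ay":0,"az":0,"jaw":0},{"dx":0.024,"dy":0.035,"dz":0,"ax":0,"ay":0,"az":0,"jaw":0},{"dx":0.026,"dy":0.034,"dz":0,"ax":0,"ay":0,"az":0,"jaw":0},{"dx":0,"dy":0,"dz":0,"ax":0,"ay":0,"az":0,"jaw":0},{"dx":0,"dy":0,"dz":0,"ax":0,"ay":0,"az":0,"jaw":0},{"dx":0,"dy":0,"dz":0,"ax":0,"ay":0,"az":0,"jaw":0},{"dx":0,"dy":0,"dz":0,"ax":0,"ay":0,"az":0,"jaw":0},{"dx":0,"dy":0,"dz":0,"ax":0,"ay":0,"az":0,"jaw":0},{"dx":0,"dy":0,"dz":0,"ax":0,"ay":0,"az":0,"jaw":0}])

```text
clock: 1.87
ee_pos: [0.5154, -0.1599, 0.2313]
tcp_rot: [[0.999, 0.034, -0.0], [0.034, -0.999, -0.0], [-0.0, 0.0, -1.0]]
contact_force: [0.1, -0.0, -0.0]
grip_width: 0.0855
```

Run:
```python
from h import *
o=observe();print({k:np.round(v,4).tolist() for k,v in o.items()})
s=save('wrist','wr1');T=wT(s,o);np.save('pics/wr1_T.npy',T)
C=cloud(s,T);z=C[...,2];ok=s['range_z']>0
m=(ok&(z>0.095)&(z<0.115)&(abs(C[...,0]-.518)<.08)&(abs(C[...,1]+.154)<.04))
P=C[m];print(len(P),np.percentile(P[:,2],[2,50,98]).round(4))
print(cv2.minAreaRect((P[P[:,2]>.1][:,:2]*1000).astype(np.float32)))
v,u=np.nonzero(m);print(u.mean(),v.mean())
```

```text
{'clock': 1.8667, 'joint_pos': [0.455, 0.2101, -0.2714, 1.7946, 0.062, 1.1454, -1.3735], 'joint_velocities': [-0.0062, -0.0006, -0.0076, -0.0013, -0.0035, -0.0002, 0.0007], 'tau': [-0.0949, -36.2247, -1.0536, -24.7424, 0.0104, 0.0018, 0.0013], 'ee_pos': [0.5154, -0.1599, 0.2313], 'tcp_rot': [[0.9994, 0.0336, -0.0004], [0.0336, -0.9994, -0.0005], [-0.0004, 0.0005, -1.0]], 'contact_force': [0.1375, -0.0436, -0.043], 'torque': [0.0051, -0.0175, 0.0106], 'grip_width': 0.0855}
1929 [0.1042 0.1061 0.1076]
((518.5859375, -152.1622772216797), (108.57930755615234, 12.009793281555176), 2.7999863624572754)
307.50285121824777 230.68688439606012
```

View pics/wr1.png

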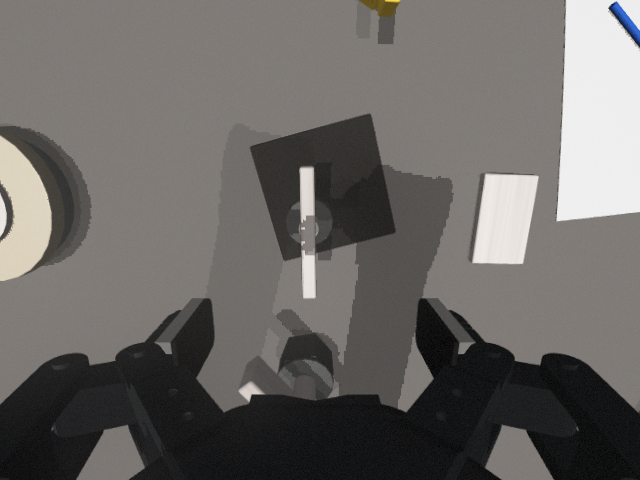

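The wrist view shows the bar at (307,231). The key axis is at (0.5186, -0.1522), yaw about 2.7°, bar top at z 0.106. Next I'll line up and descend over it.

Call:
send_rows(moves=[{"dx":0.003,"dy":0.0077,"dz":0,"ax":0,"ay":0,"az":0.8,"jaw":0},{"dx":0,"dy":0,"dz":-0.02,"ax":0,"ay":0,"az":0,"jaw":0},{"dx":0,"dy":0,"dz":-0.02,"ax":0,"ay":0,"az":0,"jaw":0},{"dx":0,"dy":0,"dz":-0.02,"ax":0,"ay":0,"az":0,"jaw":0},{"dx":0,"dy":0,"dz":-0.02,"ax":0,"ay":0,"az":0,"jaw":0},{"dx":0,"dy":0,"dz":-0.02,"ax":0,"ay":0,"az":0,"jaw":0},{"dx":0,"dy":0,"dz":-0.02,"ax":0,"ay":0,"az":0,"jaw":0},{"dx":0,"dy":0,"dz":-0.02,"ax":0,"ay":0,"az":0,"jaw":0},{"dx":0,"dy":0,"dz":-0.012,"ax":0,"ay":0,"az":0,"jaw":0},{"dx":0,"dy":0,"dz":0,"ax":0,"ay":0,"az":0,"jaw":0}])

```text
clock: 2.75
ee_pos: [0.5172, -0.1498, 0.0768]
tcp_rot: [[0.999, 0.051, -0.005], [0.051, -0.999, 0.002], [-0.005, -0.002, -1.0]]
contact_force: [-0.9, -0.1, -0.4]
grip_width: 0.0854
```

Run:
```python
from h import *
o=observe();print({k:np.round(v,4).tolist() for k,v in o.items()})
save('wrist','wr2')
# mat corners from wr1
s=load('wr1');T=np.load('pics/wr1_T.npy');C=cloud(s,T);im=s['img'].astype(int)
uv=np.array([[250,147],[370,114],[395,233],[285,261]])
P=plane(s,uv,0.006,T);print('mat',P.round(4),P.mean(0))
```

```text
{'clock': 2.75, 'joint_pos': [0.4195, 0.3855, -0.2638, 1.9466, 0.1322, 0.8313, -1.4354], 'joint_velocities': [0.005, -0.0374, -0.0016, -0.0383, -0.0082, 0.0346, 0.0087], 'tau': [-0.181, -40.9618, -1.7546, -20.4301, 0.0524, -0.2963, -0.044], 'ee_pos': [0.5172, -0.1498, 0.0768], 'tcp_rot': [[0.9987, 0.051, -0.0051], [0.051, -0.9987, 0.0016], [-0.0051, -0.0018, -1.0]], 'contact_force': [-0.9378, -0.1109, -0.3821], 'torque': [0.0402, -0.0171, -0.029], 'grip_width': 0.0854}
mat [[ 0.5878 -0.0881  0.006 ]
 [ 0.6245 -0.2107  0.006 ]
 [ 0.5013 -0.2477  0.006 ]
 [ 0.4645 -0.1261  0.006 ]] [ 0.54452419 -0.16815738  0.006     ]
```

View pics/wr2.png

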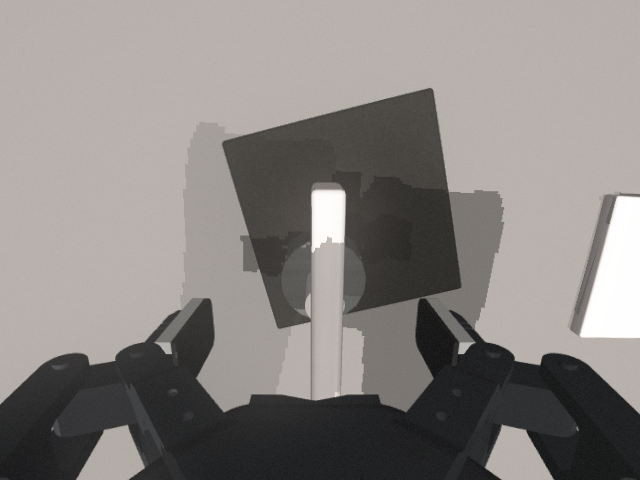

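The bar (centre column about 328) lies between the pads (213 to 418). Closing the jaws.

Call:
send_rows(moves=[{"dx":0,"dy":0,"dz":0,"ax":0,"ay":0,"az":0,"jaw":0},{"dx":0,"dy":0,"dz":0,"ax":0,"ay":0,"az":0,"jaw":0},{"dx":0,"dy":0,"dz":0,"ax":0,"ay":0,"az":0,"jaw":255},{"dx":0,"dy":0,"dz":0,"ax":0,"ay":0,"az":0,"jaw":255},{"dx":0,"dy":0,"dz":0,"ax":0,"ay":0,"az":0,"jaw":255},{"dx":0,"dy":0,"dz":0,"ax":0,"ay":0,"az":0,"jaw":255},{"dx":0,"dy":0,"dz":0,"ax":0,"ay":0,"az":0,"jaw":255},{"dx":0,"dy":0,"dz":0,"ax":0,"ay":0,"az":0,"jaw":255},{"dx":0,"dy":0,"dz":0,"ax":0,"ay":0,"az":0,"jaw":255},{"dx":0,"dy":0,"dz":0,"ax":0,"ay":0,"az":0,"jaw":255}])

```text
clock: 3.63
ee_pos: [0.5192, -0.1511, 0.0793]
tcp_rot: [[0.999, 0.05, 0.0], [0.05, -0.999, -0.001], [0.0, 0.001, -1.0]]
contact_force: [-0.3, -0.9, 0.1]
grip_width: 0.0107
```

Run:
```python
from h import *
o=observe();print({k:np.round(v,4).tolist() for k,v in o.items()})
save('wrist','wr3')
```

```text
{'clock': 3.6333, 'joint_pos': [0.42, 0.3825, -0.2633, 1.944, 0.1326, 0.8312, -1.4352], 'joint_velocities': [0.0036, -0.0014, -0.0005, 0.0012, -0.0005, 0.0011, 0.001], 'tau': [-0.5705, -40.9604, -2.2454, -19.7249, -0.2646, 0.1319, 0.0022], 'ee_pos': [0.5192, -0.1511, 0.0793], 'tcp_rot': [[0.9987, 0.0502, 0.0001], [0.0502, -0.9987, -0.0005], [0.0001, 0.0005, -1.0]], 'contact_force': [-0.3399, -0.8845, 0.1106], 'torque': [-0.2335, -0.0757, 0.008], 'grip_width': 0.0107}
```

View pics/wr3.png

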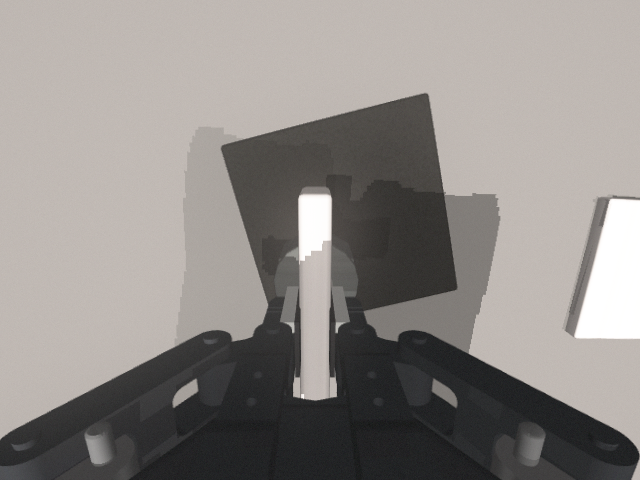

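Call:
send_rows(moves=[{"dx":0,"dy":0,"dz":0.01,"ax":0,"ay":0,"az":0,"jaw":255},{"dx":0,"dy":0,"dz":0.03,"ax":0,"ay":0,"az":0,"jaw":255},{"dx":0,"dy":0,"dz":0.03,"ax":0,"ay":0,"az":0,"jaw":255},{"dx":0,"dy":0,"dz":0.03,"ax":0,"ay":0,"az":0,"jaw":255},{"dx":-0.01,"dy":0.025,"dz":0.025,"ax":0,"ay":0,"az":0,"jaw":255},{"dx":-0.01,"dy":0.03,"dz":0.02,"ax":0,"ay":0,"az":0,"jaw":255},{"dx":-0.01,"dy":0.035,"dz":0,"ax":0,"ay":0,"az":0,"jaw":255},{"dx":-0.01,"dy":0.035,"dz":0,"ax":0,"ay":0,"az":0,"jaw":255},{"dx":-0.01,"dy":0.035,"dz":0,"ax":0,"ay":0,"az":0,"jaw":255},{"dx":-0.01,"dy":0.035,"dz":0,"ax":0,"ay":0,"az":0,"jaw":255}])

```text
clock: 4.52
ee_pos: [0.4571, 0.046, 0.2241]
tcp_rot: [[0.999, 0.051, -0.002], [0.051, -0.999, -0.0], [-0.002, 0.0, -1.0]]
contact_force: [0.8, -0.6, -5.3]
grip_width: 0.011
```

Call:
send_rows(moves=[{"dx":-0.005,"dy":0.035,"dz":0,"ax":0,"ay":0,"az":0,"jaw":255},{"dx":-0.005,"dy":0.035,"dz":0,"ax":0,"ay":0,"az":0,"jaw":255},{"dx":-0.01,"dy":0.035,"dz":0,"ax":0,"ay":0,"az":0,"jaw":255},{"dx":0,"dy":0.025,"dz":0,"ax":0,"ay":0,"az":0,"jaw":255},{"dx":0,"dy":0.005,"dz":0,"ax":0,"ay":0,"az":0,"jaw":255},{"dx":0,"dy":0,"dz":0,"ax":0,"ay":0,"az":0,"jaw":255},{"dx":0,"dy":0,"dz":0,"ax":0,"ay":0,"az":0,"jaw":255},{"dx":0,"dy":0,"dz":0,"ax":0,"ay":0,"az":0,"jaw":255},{"dx":0,"dy":0,"dz":0,"ax":0,"ay":0,"az":0,"jaw":255},{"dx":0,"dy":0,"dz":0,"ax":0,"ay":0,"az":0,"jaw":255}])

```text
clock: 5.35
ee_pos: [0.4393, 0.1779, 0.2242]
tcp_rot: [[0.999, 0.048, -0.001], [0.048, -0.999, -0.001], [-0.001, 0.001, -1.0]]
contact_force: [-0.1, -0.0, -4.7]
grip_width: 0.011
```

Run:
```python
from h import *
o=observe();print({k:np.round(v,4).tolist() for k,v in o.items()})
s=save('wrist','wr4');np.save('pics/wr4_T.npy',wT(s,o))
save('scene','sc4')
```

```text
{'clock': 5.35, 'joint_pos': [0.0486, 0.1127, -0.5619, 1.9372, 0.0673, 1.1106, -2.0633], 'joint_velocities': [-0.0023, 0.0004, -0.0086, -0.0038, -0.0019, -0.0029, -0.0026], 'tau': [-0.07, -30.0079, -1.4433, -26.383, 0.0102, 0.0209, 0.0023], 'ee_pos': [0.4393, 0.1779, 0.2242], 'tcp_rot': [[0.9988, 0.048, -0.0005], [0.048, -0.9988, -0.0007], [-0.0005, 0.0007, -1.0]], 'contact_force': [-0.1304, -0.0055, -4.6754], 'torque': [0.0392, -0.0229, -0.0148], 'grip_width': 0.011}
```

View pics/wr4.png

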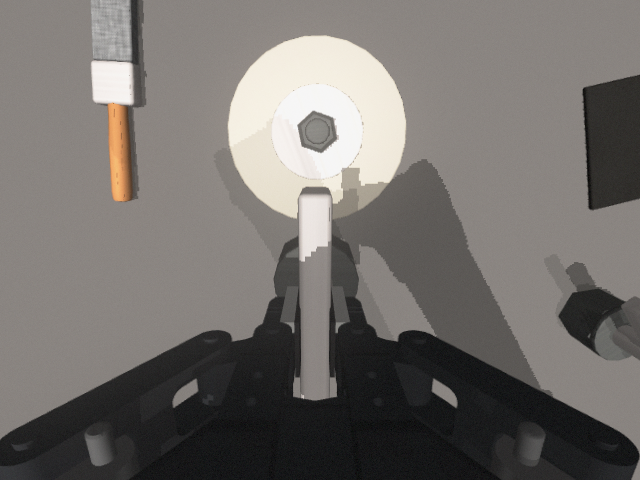

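View pics/sc4.png

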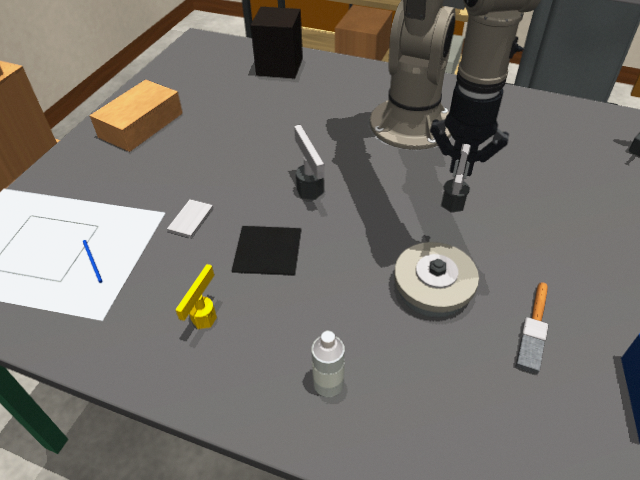

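Run:
```python
from h import *
s=load('wr4');c=s['img'][85:180,265:370];cv2.imwrite('pics/nut4.png',cv2.resize(c[:,:,::-1],None,fx=7,fy=6.3*7/6.3*0.88,interpolation=cv2.INTER_CUBIC)) if 0 else cv2.imwrite('pics/nut4.png',cv2.resize(c[:,:,::-1],None,fx=6,fy=6,interpolation=cv2.INTER_CUBIC))
T=np.load('pics/wr4_T.npy');C=cloud(s,T)
im=s['img'].astype(float).mean(2)
m=(im<150).astype(np.uint8);m[:90]=0;m[175:]=0;m[:,:280]=0;m[:,355:]=0
n,l,st,ce=cv2.connectedComponentsWithStats(m);k=l[131,317];print(st[k],ce[k])
cs,_=cv2.findContours((l==k).astype(np.uint8),cv2.RETR_EXTERNAL,cv2.CHAIN_APPROX_NONE)
c=max(cs,key=cv2.contourArea)
for zz in(.058,.0705,.074):
    P=plane(s,c[:,0,:],zz,T)[:,:2]*1000
    ctr=P.mean(0);q=P-ctr;a=np.arctan2(q[:,1],q[:,0]);r=np.hypot(*q.T)
    # widths by direction
    th=np.radians(np.arange(0,180,2));w=[np.ptp(P@[np.cos(t),np.sin(t)]) for t in th]
    wf=[w[i]+w[(i+30)%90]+w[(i+60)%90] for i in range(30)]
    M,_=cv2.minEnclosingCircle(P.astype(np.float32))
    print(zz,ctr.round(1),M,'flat normal dir',np.argmin(wf)*2,min(wf)/3,'corner',np.argmax(wf)*2,max(wf)/3, cv2.fitEllipse(P.astype(np.float32))[0])
# flange circle: white
m=((im>235)).astype(np.uint8)
# wheel outline via color
hsv=cv2.cvtColor(s['img'],cv2.COLOR_RGB2HSV)
P=C[(C[...,2]>.066)&(C[...,2]<.085)&(abs(C[...,0]-.526)<.03)&(abs(C[...,1]-.179)<.03)]
print('nut pts',P.mean(0),P.min(0),P.max(0))
P=C[(C[...,2]>.053)&(C[...,2]<.062)&(abs(C[...,0]-.526)<.06)&(abs(C[...,1]-.179)<.06)]
print('flange z',np.median(P[:,2]),P.min(0),P.max(0),(P.min(0)+P.max(0))/2)
# bar pts of held key
P=C[(C[...,2]>.235)&(C[...,2]<.265)];print('bar',len(P),np.percentile(P,[1,50,99],axis=0).round(4))
```

```text
[ 298  111   39   42 1157] [316.74589455 131.44598099]
0.058 [525.5 182.2] (525.3102416992188, 182.11541748046875) flat normal dir 44 30.91917780807221 corner 14 34.837919491882666 (525.4056396484375, 182.13380432128906)
0.0705 [524.7 182.3] (524.5336303710938, 182.14990234375) flat normal dir 44 29.668832326015544 corner 14 33.42910340009259 (524.6251831054688, 182.1675567626953)
0.074 [524.5 182.3] (524.3162231445312, 182.15956115722656) flat normal dir 44 29.318735591039673 corner 14 33.034634894391395 (524.4066162109375, 182.177001953125)
nut pts [0.52463851 0.18218089 0.07564432] [0.5083633  0.16592371 0.06910982] [0.54158793 0.19871222 0.08152651]
flange z 0.05838763067071817 [0.47389748 0.13451425 0.0530117 ] [0.56821181 0.2369518  0.06123418] [0.52105464 0.18573302 0.05712294]
bar 9115 [[0.4124 0.1627 0.2365]
 [0.4509 0.1806 0.2513]
 [0.4931 0.1977 0.2637]]
```

View pics/nut4.png

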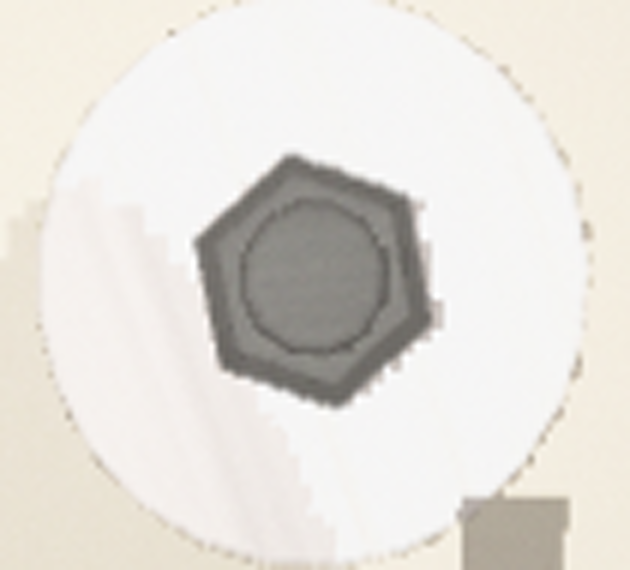

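The wrist view shows the nut at (317,131) with its corners along about 14° (mod 60). I'll use key yaw 74°, one 60° step further anticlockwise, so that joint 7 has room for the clockwise turn. I'll back off there and measure the nut and the held key in the same picture.

Call:
send_rows(moves=[{"dx":0.006,"dy":-0.008,"dz":0,"ax":0,"ay":0,"az":7.1,"jaw":255},{"dx":0.006,"dy":-0.008,"dz":0,"ax":0,"ay":0,"az":7.1,"jaw":255},{"dx":0.006,"dy":-0.008,"dz":0,"ax":0,"ay":0,"az":7.1,"jaw":255},{"dx":0.006,"dy":-0.008,"dz":0,"ax":0,"ay":0,"az":7.1,"jaw":255},{"dx":0.006,"dy":-0.008,"dz":0,"ax":0,"ay":0,"az":7.1,"jaw":255},{"dx":0.006,"dy":-0.008,"dz":0,"ax":0,"ay":0,"az":7.1,"jaw":255},{"dx":0.006,"dy":-0.008,"dz":0,"ax":0,"ay":0,"az":7.1,"jaw":255},{"dx":0.006,"dy":-0.008,"dz":0,"ax":0,"ay":0,"az":7.1,"jaw":255},{"dx":0.006,"dy":-0.008,"dz":0,"ax":0,"ay":0,"az":7.1,"jaw":255},{"dx":0.006,"dy":-0.008,"dz":0,"ax":0,"ay":0,"az":7.1,"jaw":255}])

```text
clock: 6.28
ee_pos: [0.4994, 0.0984, 0.2243]
tcp_rot: [[0.272, 0.962, -0.0], [0.962, -0.272, -0.0], [-0.0, -0.0, -1.0]]
contact_force: [0.2, -0.3, -5.3]
grip_width: 0.0109
```

Call:
send_rows(moves=[{"dx":0,"dy":0,"dz":0,"ax":0,"ay":0,"az":0,"jaw":255},{"dx":0,"dy":0,"dz":0,"ax":0,"ay":0,"az":0,"jaw":255},{"dx":0,"dy":0,"dz":0,"ax":0,"ay":0,"az":0,"jaw":255},{"dx":0,"dy":0,"dz":0,"ax":0,"ay":0,"az":0,"jaw":255},{"dx":0,"dy":0,"dz":0,"ax":0,"ay":0,"az":0,"jaw":255},{"dx":0,"dy":0,"dz":0,"ax":0,"ay":0,"az":0,"jaw":255},{"dx":0,"dy":0,"dz":0,"ax":0,"ay":0,"az":0,"jaw":255},{"dx":0,"dy":0,"dz":0,"ax":0,"ay":0,"az":0,"jaw":255},{"dx":0,"dy":0,"dz":0,"ax":0,"ay":0,"az":0,"jaw":255},{"dx":0,"dy":0,"dz":0,"ax":0,"ay":0,"az":0,"jaw":255}])

```text
clock: 7.12
ee_pos: [0.4991, 0.0994, 0.2244]
tcp_rot: [[0.278, 0.961, 0.0], [0.961, -0.278, -0.0], [-0.0, 0.0, -1.0]]
contact_force: [-0.0, 0.1, -4.6]
grip_width: 0.0114
```

Run:
```python
from h import *
o=observe();print({k:np.round(v,4).tolist() for k,v in o.items()})
s=save('wrist','wr5');np.save('pics/wr5_T.npy',wT(s,o))
```

```text
{'clock': 7.1167, 'joint_pos': [0.2533, 0.186, -0.6021, 1.8636, 0.1164, 1.1267, -0.672], 'joint_velocities': [0.0012, 0.0007, 0.0001, 0.0004, -0.0002, 0.0002, -0.0008], 'tau': [-0.0324, -33.7922, -2.6102, -26.5291, 0.0167, 0.0044, -0.0013], 'ee_pos': [0.4991, 0.0994, 0.2244], 'tcp_rot': [[0.2775, 0.9607, 0.0001], [0.9607, -0.2775, -0.0001], [-0.0, 0.0001, -1.0]], 'contact_force': [-0.0323, 0.0801, -4.6348], 'torque': [0.0169, 0.0264, -0.0208], 'grip_width': 0.0114}
```

View pics/wr5.png

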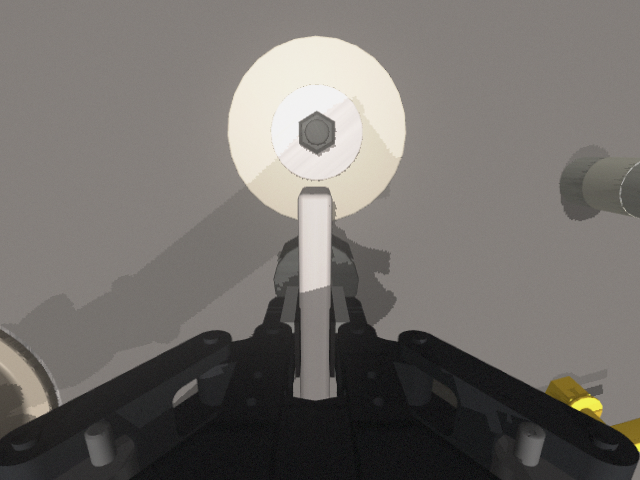

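The nut at (317,132) now has a corner pointing along the bar, so the yaw looks right. Now the bias and the offsets, using both views.

Run:
```python
from h import *
res={}
for f,thr in(('wr4',150),('wr5',150)):
    s=load(f);T=np.load(f'pics/{f}_T.npy');im=s['img'].astype(float).mean(2)
    m=(im<thr).astype(np.uint8);m[:90]=0;m[175:]=0;m[:,:280]=0;m[:,355:]=0
    n,l,st,ce=cv2.connectedComponentsWithStats(m);k=l[131,317]
    c=max(cv2.findContours((l==k).astype(np.uint8),cv2.RETR_EXTERNAL,cv2.CHAIN_APPROX_NONE)[0],key=cv2.contourArea)
    P=plane(s,c[:,0,:],.0705,T)[:,:2]*1000
    th=np.radians(np.arange(0,180,1));w=np.array([np.ptp(P@[np.cos(t),np.sin(t)]) for t in th])
    wf=[w[i]+w[(i+60)]+w[(i+120)] for i in range(60)]
    nc=P.mean(0);TT=T@np.linalg.inv(s['hand_eye']); R=TT[:2,:2];tcp=TT[:2,3]*1000
    print(f,'nut',nc.round(2),'area hull',cv2.contourArea(cv2.convexHull(P.astype(np.float32))),'flatdir',np.argmin(wf),'cor',np.argmax(wf))
    # arbor top circle z=.079 hard; bar
    zt=TT[2,3]+.0267
    row=im[215:285,:]; 
    lat=[]
    for v in range(215,285,5):
        r=im[v]; e=np.abs(np.gradient(r)); 
        L=285+np.argmax(e[285:312]);Rr=318+np.argmax(e[318:345]); q=plane(s,[[L,v],[Rr,v]],zt,T)[:,:2]*1000
        lat.append((np.linalg.inv(R)@(q-tcp).T)[1])
    lat=np.array(lat);print('bar y edges tool',lat.mean(0).round(2),lat.std(0).round(2))
    col=im[170:215,308:324].mean(1);print(col.round().astype(int).tolist())
    for v in(187,190,193,196):
        print(v,(np.linalg.inv(R)@(plane(s,[[315,v]],zt,T)[0,:2]*1000-tcp)).round(2))
    res[f]=(nc,R,tcp)
(n4,R4,_),(n5,R5,t5)=res.values()
b=np.linalg.solve(R4-R5,n4-n5);print('bias tool',b,'nut true',n4-R4@b,n5-R5@b)
```

```text
wr4 nut [524.67 182.26] area hull 752.7770359544083 flatdir 44 cor 15
bar y edges tool [-7.03  3.66] [1.14 0.43]
[239, 238, 237, 236, 236, 236, 236, 235, 224, 211, 223, 223, 223, 220, 221, 221, 188, 122, 108, 108, 108, 108, 107, 120, 152, 183, 202, 213, 222, 228, 230, 230, 230, 230, 230, 230, 230, 230, 229, 229, 229, 229, 229, 229, 229]
187 [56.34 -1.75]
190 [55.34 -1.75]
193 [54.33 -1.74]
196 [53.31 -1.74]
wr5 nut [524.84 181.92] area hull 771.1817330955528 flatdir 45 cor 15
bar y edges tool [-5.5   5.87] [0.18 0.46]
[230, 230, 230, 230, 230, 230, 229, 229, 225, 198, 179, 206, 213, 212, 212, 212, 174, 109, 111, 111, 110, 111, 110, 120, 153, 182, 196, 205, 213, 219, 222, 222, 221, 221, 222, 221, 221, 221, 221, 221, 221, 221, 220, 220, 221]
187 [57.64  0.24]
190 [56.64  0.24]
193 [55.63  0.24]
196 [54.61  0.25]
bias tool [-0.31912973 -0.07275927] nut true [524.9947038  182.20556801] [524.9947038  182.20556801]
```

Run:
```python
from h import *
for f in('wr1','wr4','wr5'):
    s=load(f);print(f,s['hand_eye'].round(4).tolist(),s['intrinsics'].round(1).tolist(),s['dist'].round(3))
    T=np.load(f'pics/{f}_T.npy');print((T@np.linalg.inv(s['hand_eye'])).round(4).tolist())
    R=np.linalg.inv(s['hand_eye']);
    o,d=ray(s,[[315,190]],s['hand_eye']);print(o,d, o+d*((-.0267-o[2])/d[0,2]))
```

```text
wr1 [[0.0005, -0.9651, -0.2619, 0.0669], [1.0, 0.0008, -0.0011, -0.0018], [0.0013, -0.2619, 0.9651, -0.143], [0.0, 0.0, 0.0, 1.0]] [[340.8, 0.0, 314.5], [0.0, 340.8, 246.9], [0.0, 0.0, 1.0]] [-0.044  0.     0.     0.     0.   ]
[[0.9994, 0.0336, -0.0004, 0.5154], [0.0336, -0.9994, -0.0005, -0.1599], [-0.0004, 0.0005, -1.0, 0.2313], [0.0, 0.0, 0.0, 1.0]]
[ 0.06687217 -0.00177108 -0.14297938] [[-1.00478678e-01  2.93334166e-04  1.00890924e+00]] [[ 0.05529175 -0.00173728 -0.0267    ]]
wr4 [[0.0005, -0.9651, -0.2619, 0.0669], [1.0, 0.0008, -0.0011, -0.0018], [0.0013, -0.2619, 0.9651, -0.143], [0.0, 0.0, 0.0, 1.0]] [[340.8, 0.0, 314.5], [0.0, 340.8, 246.9], [0.0, 0.0, 1.0]] [-0.044  0.     0.     0.     0.   ]
[[0.9988, 0.048, -0.0005, 0.4393], [0.048, -0.9988, -0.0007, 0.1779], [-0.0005, 0.0007, -1.0, 0.2242], [0.0, 0.0, 0.0, 1.0]]
[ 0.06689731 -0.00176024 -0.14297991] [[-1.00460573e-01  2.91360100e-04  1.00891104e+00]] [[ 0.05531894 -0.00172666 -0.0267    ]]
wr5 [[0.0005, -0.9654, -0.2607, 0.0681], [1.0, 0.0006, -0.0004, 0.0001], [0.0005, -0.2607, 0.9654, -0.143], [0.0, 0.0, 0.0, 1.0]] [[340.8, 0.0, 314.5], [0.0, 340.8, 246.9], [0.0, 0.0, 1.0]] [-0.044  0.     0.     0.     0.   ]
[[0.2775, 0.9607, 0.0001, 0.4991], [0.9607, -0.2775, -0.0001, 0.0994], [-0.0, 0.0001, -1.0, 0.2244], [0.0, 0.0, 0.0, 1.0]]
[ 6.80638790e-02  1.29647476e-04 -1.42978299e-01] [[-0.09917126  0.00101467  1.00903812]] [[ 0.0566357   0.00024657 -0.0267    ]]
```

Call:
send_rows(moves=[{"dx":0.008,"dy":0.027,"dz":0,"ax":0,"ay":0,"az":0,"jaw":255},{"dx":0.008,"dy":0.027,"dz":0,"ax":0,"ay":0,"az":0,"jaw":255},{"dx":0.0094,"dy":0.028,"dz":0,"ax":0,"ay":0,"az":0,"jaw":255},{"dx":0,"dy":0,"dz":-0.015,"ax":0,"ay":0,"az":0,"jaw":255},{"dx":0,"dy":0,"dz":-0.015,"ax":0,"ay":0,"az":0,"jaw":255},{"dx":0,"dy":0,"dz":-0.015,"ax":0,"ay":0,"az":0,"jaw":255},{"dx":0,"dy":0,"dz":-0.01,"ax":0,"ay":0,"az":0,"jaw":255},{"dx":0,"dy":0,"dz":0,"ax":0,"ay":0,"az":0,"jaw":255},{"dx":0,"dy":0,"dz":0,"ax":0,"ay":0,"az":0,"jaw":255},{"dx":0,"dy":0,"dz":0,"ax":0,"ay":0,"az":0,"jaw":255}])

```text
clock: 8.0
ee_pos: [0.5253, 0.1816, 0.1703]
tcp_rot: [[0.278, 0.961, 0.002], [0.961, -0.278, 0.001], [0.001, 0.002, -1.0]]
contact_force: [0.1, 0.2, -4.4]
grip_width: 0.0112
```

Run:
```python
from h import *
o=observe();print({k:np.round(v,4).tolist() for k,v in o.items()})
a=save('scene','sc6')['img'];b=save('side','si6')['img']
A=cv2.resize(a[190:310,377:497],(390,390),interpolation=2);B=cv2.resize(b[120:240,240:360],(390,390),interpolation=2)
cv2.imwrite('pics/c6.png',np.hstack([A,B])[:,:,::-1])
```

```text
{'clock': 8.0, 'joint_pos': [0.1005, 0.336, -0.6244, 1.8233, 0.2243, 1.0512, -0.8908], 'joint_velocities': [0.0009, -0.0085, -0.0056, -0.0078, 0.0004, -0.0003, -0.0014], 'tau': [0.0339, -39.8147, -4.713, -24.4928, 0.0183, 0.0609, 0.0], 'ee_pos': [0.5253, 0.1816, 0.1703], 'tcp_rot': [[0.2778, 0.9606, 0.0018], [0.9606, -0.2778, 0.0006], [0.0011, 0.0015, -1.0]], 'contact_force': [0.0643, 0.2146, -4.4098], 'torque': [0.0176, -0.0446, 0.0072], 'grip_width': 0.0112}
```

View pics/c6.png

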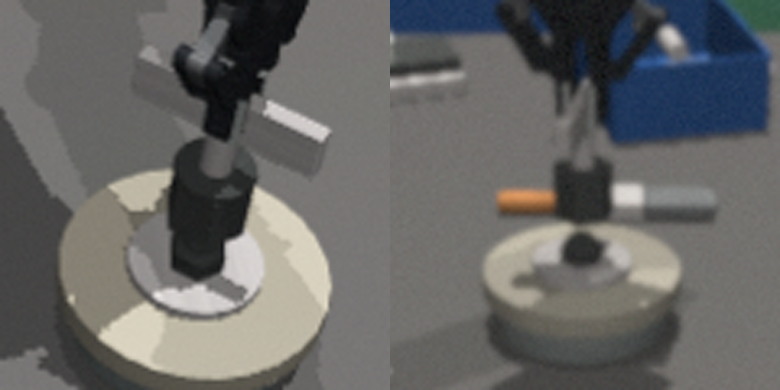

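Run:
```python
from h import *
for f,(cx,cy) in(('sc6',(377,190)),('si6',(240,120))):
    s=load(f);W=s['world_to_cam']
    P=np.array([[.525,.182,z] for z in(.058,.074,.097,.139,.197)])
    r,_=cv2.Rodrigues(W[:3,:3]);p,_=cv2.projectPoints(P,r,W[:3,3],s['intrinsics'],s['dist']);p=p[:,0]
    print(f,p.round(1).tolist(),((p-[cx,cy])*3.25).round().tolist())
```

```text
sc6 [[437.7, 270.1], [438.9, 264.7], [440.7, 256.6], [444.1, 241.1], [449.1, 218.1]] [[197.0, 260.0], [201.0, 243.0], [207.0, 216.0], [218.0, 166.0], [234.0, 91.0]]
si6 [[299.3, 198.7], [299.3, 193.3], [299.2, 185.3], [299.1, 170.3], [298.9, 148.6]] [[193.0, 256.0], [193.0, 238.0], [192.0, 212.0], [192.0, 163.0], [191.0, 93.0]]
```

Both views show the socket centred over the nut. Predicted cap centre in the scene crop is (218,166), seen at about (216,165). Now a gentle descent.

Call:
send_rows(moves=[{"dx":-0.0005,"dy":0,"dz":-0.005,"ax":0,"ay":0,"az":0,"jaw":255},{"dx":0,"dy":0,"dz":-0.005,"ax":0,"ay":0,"az":0,"jaw":255},{"dx":0,"dy":0,"dz":-0.005,"ax":0,"ay":0,"az":0,"jaw":255},{"dx":0,"dy":0,"dz":-0.003,"ax":0,"ay":0,"az":0,"jaw":255},{"dx":0,"dy":0,"dz":-0.002,"ax":0,"ay":0,"az":0,"jaw":255},{"dx":0,"dy":0,"dz":-0.001,"ax":0,"ay":0,"az":0,"jaw":255},{"dx":0,"dy":0,"dz":-0.001,"ax":0,"ay":0,"az":0,"jaw":255},{"dx":0,"dy":0,"dz":-0.001,"ax":0,"ay":0,"az":0,"jaw":255},{"dx":0,"dy":0,"dz":-0.001,"ax":0,"ay":0,"az":0,"jaw":255},{"dx":0,"dy":0,"dz":0,"ax":0,"ay":0,"az":0,"jaw":255}])

```text
clock: 8.93
ee_pos: [0.524, 0.1813, 0.1453]
tcp_rot: [[0.277, 0.961, 0.0], [0.961, -0.277, -0.0], [-0.0, 0.0, -1.0]]
contact_force: [-0.6, 0.6, -4.4]
grip_width: 0.0109
```

Call:
send_rows(moves=[{"dx":0,"dy":0,"dz":-0.001,"ax":0,"ay":0,"az":0,"jaw":255},{"dx":0,"dy":0,"dz":-0.001,"ax":0,"ay":0,"az":0,"jaw":255},{"dx":0,"dy":0,"dz":-0.001,"ax":0,"ay":0,"az":0,"jaw":255},{"dx":0,"dy":0,"dz":-0.001,"ax":0,"ay":0,"az":0,"jaw":255},{"dx":0,"dy":0,"dz":-0.001,"ax":0,"ay":0,"az":0,"jaw":255},{"dx":0,"dy":0,"dz":0,"ax":0,"ay":0,"az":0,"jaw":255},{"dx":0,"dy":0,"dz":0,"ax":0,"ay":0,"az":0,"jaw":255},{"dx":0,"dy":0,"dz":0,"ax":0,"ay":0,"az":0,"jaw":255},{"dx":0,"dy":0,"dz":0,"ax":0,"ay":0,"az":0,"jaw":255},{"dx":0,"dy":0,"dz":0,"ax":0,"ay":0,"az":0,"jaw":255}])

```text
clock: 9.77
ee_pos: [0.5241, 0.1813, 0.1404]
tcp_rot: [[0.277, 0.961, 0.0], [0.961, -0.277, -0.0], [0.0, 0.0, -1.0]]
contact_force: [-0.9, 0.3, -4.3]
grip_width: 0.0108
```

```bash
python3 -c "
from h import *
o=observe();print({k:np.round(v,4).tolist() for k,v in o.items()})"
```

```text
{'clock': 9.7667, 'joint_pos': [0.0883, 0.3691, -0.6143, 1.8546, 0.2506, 0.9953, -0.9131], 'joint_velocities': [0.0015, -0.001, -0.0001, 0.001, 0.0011, 0.0006, 0.0013], 'tau': [-0.0006, -41.4974, -5.182, -24.0361, 0.0173, 0.0055, -0.0], 'ee_pos': [0.5241, 0.1813, 0.1404], 'tcp_rot': [[0.2774, 0.9607, 0.0002], [0.9607, -0.2774, -0.0], [0.0, 0.0002, -1.0]], 'contact_force': [-0.9279, 0.3132, -4.3233], 'torque': [0.0139, 0.0441, 0.0451], 'grip_width': 0.0108}
```

The mouth is at about 0.067, past the bevel, with almost no side force. Continuing down.

Call:
send_rows(moves=[{"dx":0,"dy":0,"dz":-0.001,"ax":0,"ay":0,"az":0,"jaw":255},{"dx":0,"dy":0,"dz":-0.001,"ax":0,"ay":0,"az":0,"jaw":255},{"dx":0,"dy":0,"dz":-0.001,"ax":0,"ay":0,"az":0,"jaw":255},{"dx":0,"dy":0,"dz":-0.001,"ax":0,"ay":0,"az":0,"jaw":255},{"dx":0,"dy":0,"dz":-0.001,"ax":0,"ay":0,"az":0,"jaw":255},{"dx":0,"dy":0,"dz":-0.001,"ax":0,"ay":0,"az":0,"jaw":255},{"dx":0,"dy":0,"dz":-0.001,"ax":0,"ay":0,"az":0,"jaw":255},{"dx":0,"dy":0,"dz":-0.001,"ax":0,"ay":0,"az":0,"jaw":255},{"dx":0,"dy":0,"dz":0,"ax":0,"ay":0,"az":0,"jaw":255},{"dx":0,"dy":0,"dz":0,"ax":0,"ay":0,"az":0,"jaw":255}])

```text
clock: 10.6
ee_pos: [0.524, 0.1813, 0.1323]
tcp_rot: [[0.277, 0.961, -0.0], [0.961, -0.277, -0.0], [-0.0, -0.0, -1.0]]
contact_force: [-0.3, 0.2, -4.8]
grip_width: 0.011
```

Call:
send_rows(moves=[{"dx":0,"dy":0,"dz":-0.0005,"ax":0,"ay":0,"az":0,"jaw":255},{"dx":0,"dy":0,"dz":-0.0005,"ax":0,"ay":0,"az":0,"jaw":255},{"dx":0,"dy":0,"dz":0,"ax":0,"ay":0,"az":0,"jaw":255},{"dx":0,"dy":0,"dz":0,"ax":0,"ay":0,"az":0,"jaw":255},{"dx":0,"dy":0,"dz":0,"ax":0,"ay":0,"az":0,"jaw":255},{"dx":0,"dy":0,"dz":0,"ax":0,"ay":0,"az":0,"jaw":255},{"dx":0,"dy":0,"dz":0,"ax":0,"ay":0,"az":0,"jaw":255},{"dx":0,"dy":0,"dz":0,"ax":0,"ay":0,"az":0,"jaw":255},{"dx":0,"dy":0,"dz":0,"ax":0,"ay":0,"az":0,"jaw":255},{"dx":0,"dy":0,"dz":0,"ax":0,"ay":0,"az":0,"jaw":255}])

```text
clock: 11.43
ee_pos: [0.5241, 0.1814, 0.1314]
tcp_rot: [[0.277, 0.961, 0.0], [0.961, -0.277, 0.0], [0.0, 0.0, -1.0]]
contact_force: [-0.3, 1.1, -4.9]
grip_width: 0.0109
```

Call:
send_rows(moves=[{"dx":0,"dy":0,"dz":-0.0005,"ax":0,"ay":0,"az":0,"jaw":255},{"dx":0,"dy":0,"dz":0,"ax":0,"ay":0,"az":0,"jaw":255},{"dx":0,"dy":0,"dz":-0.0005,"ax":0,"ay":0,"az":0,"jaw":255},{"dx":0,"dy":0,"dz":0,"ax":0,"ay":0,"az":0,"jaw":255},{"dx":0,"dy":0,"dz":0,"ax":0,"ay":0,"az":0,"jaw":255},{"dx":0,"dy":0,"dz":0,"ax":0,"ay":0,"az":0,"jaw":255},{"dx":0,"dy":0,"dz":0,"ax":0,"ay":0,"az":0,"jaw":255},{"dx":0,"dy":0,"dz":0,"ax":0,"ay":0,"az":0,"jaw":255},{"dx":0,"dy":0,"dz":0,"ax":0,"ay":0,"az":0,"jaw":255},{"dx":0,"dy":0,"dz":0,"ax":0,"ay":0,"az":0,"jaw":255}])

```text
clock: 12.27
ee_pos: [0.5244, 0.1814, 0.1312]
tcp_rot: [[0.278, 0.961, 0.001], [0.961, -0.278, -0.0], [0.0, 0.001, -1.0]]
contact_force: [-2.8, -1.0, 5.8]
grip_width: 0.0109
```

Light contact (about 10 N up) at TCP z 0.1312, so the key is seated. Easing off slightly and starting the clockwise turn.

Call:
send_rows(moves=[{"dx":0,"dy":0,"dz":0.0004,"ax":0,"ay":0,"az":-1,"jaw":255},{"dx":0,"dy":0,"dz":0,"ax":0,"ay":0,"az":-2,"jaw":255},{"dx":0,"dy":0,"dz":0,"ax":0,"ay":0,"az":-2,"jaw":255},{"dx":0.0001,"dy":-0.0001,"dz":0,"ax":0,"ay":0,"az":-2,"jaw":255},{"dx":0,"dy":0,"dz":0,"ax":0,"ay":0,"az":-2,"jaw":255},{"dx":0.0001,"dy":-0.0001,"dz":0,"ax":0,"ay":0,"az":-2,"jaw":255},{"dx":0,"dy":0,"dz":0,"ax":0,"ay":0,"az":-2,"jaw":255},{"dx":0.0001,"dy":-0.0001,"dz":0,"ax":0,"ay":0,"az":-2,"jaw":255},{"dx":0,"dy":0,"dz":0,"ax":0,"ay":0,"az":0,"jaw":255},{"dx":0,"dy":0,"dz":0,"ax":0,"ay":0,"az":0,"jaw":255}])

```text
clock: 13.1
ee_pos: [0.5245, 0.1818, 0.1312]
tcp_rot: [[0.516, 0.857, 0.001], [0.857, -0.516, 0.001], [0.001, 0.0, -1.0]]
contact_force: [-0.6, 0.2, 4.7]
grip_width: 0.0111
```

```bash
python3 -c "
from h import *
o=observe();print({k:np.round(v,4).tolist() for k,v in o.items()})"
```

```text
{'clock': 13.1, 'joint_pos': [0.0427, 0.3712, -0.558, 1.8635, 0.2344, 0.9711, -1.1596], 'joint_velocities': [0.0027, 0.0021, -0.002, -0.0009, -0.0011, 0.001, 0.0011], 'tau': [0.5034, -37.5481, -3.3098, -21.1798, 0.4171, -0.6305, -0.2094], 'ee_pos': [0.5245, 0.1818, 0.1312], 'tcp_rot': [[0.5157, 0.8568, 0.0008], [0.8568, -0.5157, 0.0008], [0.001, 0.0002, -1.0]], 'contact_force': [-0.6456, 0.1709, 4.6849], 'torque': [0.1577, 0.6549, 0.1594], 'grip_width': 0.0111}
```

Call:
send_rows(moves=[{"dx":0.0001,"dy":0,"dz":0,"ax":0,"ay":0,"az":-2.5,"jaw":255},{"dx":0,"dy":0,"dz":0,"ax":0,"ay":0,"az":-2.5,"jaw":255},{"dx":0.0001,"dy":-0.0001,"dz":0,"ax":0,"ay":0,"az":-2.5,"jaw":255},{"dx":0,"dy":0,"dz":0,"ax":0,"ay":0,"az":-2.5,"jaw":255},{"dx":0.0001,"dy":-0.0001,"dz":0,"ax":0,"ay":0,"az":-2.5,"jaw":255},{"dx":0,"dy":0,"dz":0,"ax":0,"ay":0,"az":-2.5,"jaw":255},{"dx":0.0001,"dy":-0.0001,"dz":0,"ax":0,"ay":0,"az":-2.5,"jaw":255},{"dx":0,"dy":0,"dz":0,"ax":0,"ay":0,"az":-2.5,"jaw":255},{"dx":0,"dy":0,"dz":0,"ax":0,"ay":0,"az":0,"jaw":255},{"dx":0,"dy":0,"dz":0,"ax":0,"ay":0,"az":0,"jaw":255}])

```text
clock: 13.93
ee_pos: [0.525, 0.1815, 0.1312]
tcp_rot: [[0.777, 0.629, 0.001], [0.629, -0.777, 0.001], [0.001, -0.0, -1.0]]
contact_force: [-2.0, 0.3, 5.2]
grip_width: 0.0107
```

Call:
send_rows(moves=[{"dx":0.0001,"dy":0,"dz":0,"ax":0,"ay":0,"az":-2.5,"jaw":255},{"dx":0,"dy":0,"dz":0,"ax":0,"ay":0,"az":-2.5,"jaw":255},{"dx":0.0001,"dy":-0.0001,"dz":0,"ax":0,"ay":0,"az":-2.5,"jaw":255},{"dx":0,"dy":0,"dz":0,"ax":0,"ay":0,"az":-2.5,"jaw":255},{"dx":0.0001,"dy":-0.0001,"dz":0,"ax":0,"ay":0,"az":-2.5,"jaw":255},{"dx":0,"dy":0,"dz":0,"ax":0,"ay":0,"az":-2.5,"jaw":255},{"dx":0.0001,"dy":0,"dz":0,"ax":0,"ay":0,"az":-2.5,"jaw":255},{"dx":0,"dy":0,"dz":0,"ax":0,"ay":0,"az":-2.5,"jaw":255},{"dx":0,"dy":0,"dz":0,"ax":0,"ay":0,"az":-2.5,"jaw":255},{"dx":0,"dy":0,"dz":0,"ax":0,"ay":0,"az":0,"jaw":255}])

```text
clock: 14.77
ee_pos: [0.5256, 0.1811, 0.1312]
tcp_rot: [[0.959, 0.283, 0.001], [0.283, -0.959, 0.001], [0.001, -0.0, -1.0]]
contact_force: [-1.0, 0.5, 4.5]
grip_width: 0.0111
```

Run:
```python
from h import *
o=observe();print({k:np.round(v,4).tolist() for k,v in o.items()})
s=save('wrist','wr7')
a=save('scene','sc7')['img']
A=cv2.resize(a[190:310,377:497],(480,480),interpolation=2)
cv2.imwrite('pics/c7.png',np.hstack([A,cv2.resize(s['img'],(320,240),interpolation=3) if 0 else np.vstack([cv2.resize(s['img'],(320,240)),np.zeros((240,320,3),np.uint8)])])[:,:,::-1])
```

```text
{'clock': 14.7667, 'joint_pos': [-0.0715, 0.352, -0.4126, 1.8649, 0.1698, 0.9574, -1.8433], 'joint_velocities': [0.0039, 0.0018, -0.0058, -0.0011, 0.0001, 0.0018, 0.0404], 'tau': [0.63, -37.7449, -1.7426, -20.7457, 0.4005, -0.3522, -0.4679], 'ee_pos': [0.5256, 0.1811, 0.1312], 'tcp_rot': [[0.9591, 0.2831, 0.0013], [0.2831, -0.9591, 0.0008], [0.0014, -0.0004, -1.0]], 'contact_force': [-1.0498, 0.4742, 4.5382], 'torque': [0.2505, 0.5466, 0.2355], 'grip_width': 0.0111}
```

View pics/c7.png

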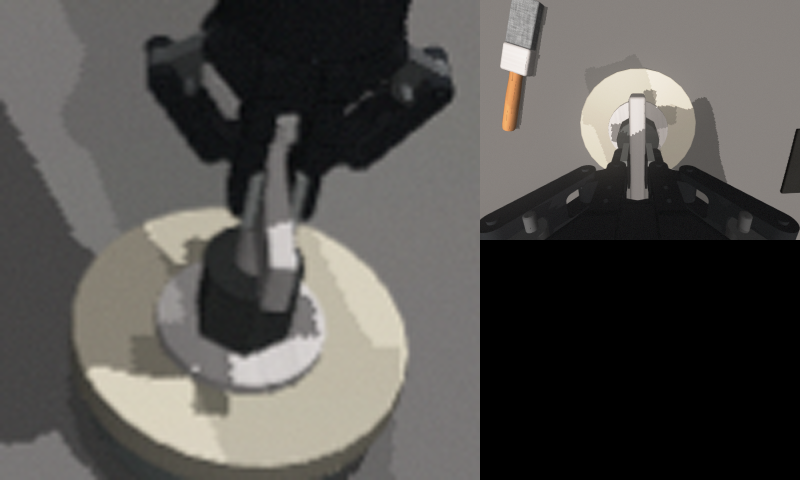

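The key is still seated and the tool has turned 57.5° clockwise, with about 0.24 N m of reaction, which matches the nut's friction. The socket play is at most about 6°, so the nut has turned at least about 51°. Next I'll back off within the play and lift.

Call:
send_rows(moves=[{"dx":0,"dy":0,"dz":0,"ax":0,"ay":0,"az":2,"jaw":255},{"dx":0,"dy":0,"dz":0,"ax":0,"ay":0,"az":2,"jaw":255},{"dx":0,"dy":0,"dz":0,"ax":0,"ay":0,"az":1,"jaw":255},{"dx":0,"dy":0,"dz":0.001,"ax":0,"ay":0,"az":0,"jaw":255},{"dx":0,"dy":0,"dz":0.001,"ax":0,"ay":0,"az":0,"jaw":255},{"dx":0,"dy":0,"dz":0.002,"ax":0,"ay":0,"az":0,"jaw":255},{"dx":0,"dy":0,"dz":0.002,"ax":0,"ay":0,"az":0,"jaw":255},{"dx":0,"dy":0,"dz":0.002,"ax":0,"ay":0,"az":0,"jaw":255},{"dx":0,"dy":0,"dz":0.002,"ax":0,"ay":0,"az":0,"jaw":255},{"dx":0,"dy":0,"dz":0.002,"ax":0,"ay":0,"az":0,"jaw":255}])

```text
clock: 15.7
ee_pos: [0.5249, 0.1806, 0.1427]
tcp_rot: [[0.931, 0.365, -0.0], [0.365, -0.931, -0.0], [-0.0, -0.0, -1.0]]
contact_force: [1.5, 2.8, -6.2]
grip_width: 0.0107
```

Call:
send_rows(moves=[{"dx":0,"dy":0,"dz":0.01,"ax":0,"ay":0,"az":0,"jaw":255},{"dx":0,"dy":0,"dz":0.02,"ax":0,"ay":0,"az":0,"jaw":255},{"dx":0,"dy":0,"dz":0.025,"ax":0,"ay":0,"az":0,"jaw":255},{"dx":-0.02,"dy":-0.008,"dz":0.025,"ax":0,"ay":0,"az":0,"jaw":255},{"dx":-0.03,"dy":-0.012,"dz":0,"ax":0,"ay":0,"az":0,"jaw":255},{"dx":-0.03,"dy":-0.012,"dz":0,"ax":0,"ay":0,"az":0,"jaw":255},{"dx":0,"dy":0,"dz":0,"ax":0,"ay":0,"az":0,"jaw":255},{"dx":0,"dy":0,"dz":0,"ax":0,"ay":0,"az":0,"jaw":255},{"dx":0,"dy":0,"dz":0,"ax":0,"ay":0,"az":0,"jaw":255},{"dx":0,"dy":0,"dz":0,"ax":0,"ay":0,"az":0,"jaw":255}])

```text
clock: 16.53
ee_pos: [0.4458, 0.1484, 0.2234]
tcp_rot: [[0.931, 0.364, 0.001], [0.364, -0.931, -0.0], [0.0, 0.001, -1.0]]
contact_force: [0.1, -0.1, -4.8]
grip_width: 0.0107
```

Run:
```python
from h import *
o=observe();print({k:np.round(v,4).tolist() for k,v in o.items()})
s=save('wrist','wr8');T=wT(s,o);im=s['img'].astype(float).mean(2)
r,_=cv2.Rodrigues(np.linalg.inv(T)[:3,:3]);p=cv2.projectPoints(np.array([[.525,.182,.0705]]),r,np.linalg.inv(T)[:3,3],s['intrinsics'],s['dist'])[0][0,0].astype(int);print(p)
m=(im<150).astype(np.uint8);k0=np.zeros_like(m);k0[p[1]-40:p[1]+40,p[0]-38:p[0]+38]=1;m*=k0
n,l,st,ce=cv2.connectedComponentsWithStats(m);k=l[p[1],p[0]];print(st[k])
c=max(cv2.findContours((l==k).astype(np.uint8),cv2.RETR_EXTERNAL,cv2.CHAIN_APPROX_NONE)[0],key=cv2.contourArea)
P=plane(s,c[:,0,:],.0705,T)[:,:2]*1000
w=np.array([np.ptp(P@[np.cos(t),np.sin(t)]) for t in np.radians(np.arange(180))])
wf=[w[i]+w[(i+60)]+w[(i+120)] for i in range(60)]
print('flat',np.argmin(wf),'corner',np.argmax(wf),P.mean(0))
```

```text
{'clock': 16.5333, 'joint_pos': [0.0134, 0.0972, -0.4534, 1.9499, 0.0482, 1.1043, -1.6575], 'joint_velocities': [-0.0009, 0.0141, -0.0022, -0.0063, -0.0009, -0.004, 0.0004], 'tau': [0.1033, -30.8714, -0.9207, -26.0406, 0.026, 0.0716, 0.0001], 'ee_pos': [0.4458, 0.1484, 0.2234], 'tcp_rot': [[0.9312, 0.3644, 0.0006], [0.3644, -0.9312, -0.0003], [0.0005, 0.0005, -1.0]], 'contact_force': [0.062, -0.1129, -4.8352], 'torque': [0.0502, -0.0191, -0.0263], 'grip_width': 0.0107}
[313 131]
[ 295  111   38   43 1178]
flat 54 corner 25 [524.57185488 181.93134952]
```

View pics/wr8.png

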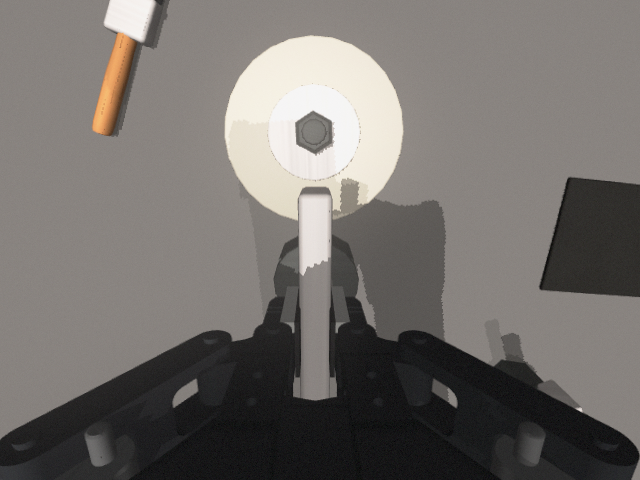

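The nut's corners now stand at about 25° (14.7° before), so it has turned about 50° clockwise (0.87 rad). Carrying the key back to the mat.

Call:
send_rows(moves=[{"dx":0.01,"dy":-0.03,"dz":0,"ax":0,"ay":0,"az":0,"jaw":255},{"dx":0.01,"dy":-0.031,"dz":0,"ax":0,"ay":0,"az":0,"jaw":255},{"dx":0.01,"dy":-0.032,"dz":0,"ax":0,"ay":0,"az":0,"jaw":255},{"dx":0.01,"dy":-0.032,"dz":0,"ax":0,"ay":0,"az":0,"jaw":255},{"dx":0.01,"dy":-0.032,"dz":0,"ax":0,"ay":0,"az":0,"jaw":255},{"dx":0.01,"dy":-0.032,"dz":0,"ax":0,"ay":0,"az":0,"jaw":255},{"dx":0.01,"dy":-0.032,"dz":0,"ax":0,"ay":0,"az":0,"jaw":255},{"dx":0.01,"dy":-0.032,"dz":0,"ax":0,"ay":0,"az":0,"jaw":255},{"dx":0.01,"dy":-0.03,"dz":0,"ax":0,"ay":0,"az":0,"jaw":255},{"dx":0.005,"dy":-0.03,"dz":0,"ax":0,"ay":0,"az":0,"jaw":255}])

```text
clock: 17.42
ee_pos: [0.5418, -0.1662, 0.2224]
tcp_rot: [[0.931, 0.365, 0.0], [0.365, -0.931, 0.0], [0.0, -0.0, -1.0]]
contact_force: [0.5, 0.3, -4.6]
grip_width: 0.011
```

Call:
send_rows(moves=[{"dx":0,"dy":0,"dz":-0.02,"ax":0,"ay":0,"az":0,"jaw":255},{"dx":0,"dy":0,"dz":-0.025,"ax":0,"ay":0,"az":0,"jaw":255},{"dx":0,"dy":0,"dz":-0.025,"ax":0,"ay":0,"az":0,"jaw":255},{"dx":0,"dy":0,"dz":-0.025,"ax":0,"ay":0,"az":0,"jaw":255},{"dx":0,"dy":0,"dz":-0.02,"ax":0,"ay":0,"az":0,"jaw":255},{"dx":0,"dy":0,"dz":-0.015,"ax":0,"ay":0,"az":0,"jaw":255},{"dx":0,"dy":0,"dz":-0.005,"ax":0,"ay":0,"az":0,"jaw":255},{"dx":0,"dy":0,"dz":0,"ax":0,"ay":0,"az":0,"jaw":255},{"dx":0,"dy":0,"dz":0,"ax":0,"ay":0,"az":0,"jaw":255},{"dx":0,"dy":0,"dz":0,"ax":0,"ay":0,"az":0,"jaw":255}])

```text
clock: 18.25
ee_pos: [0.5416, -0.1648, 0.089]
tcp_rot: [[0.931, 0.365, 0.002], [0.365, -0.931, -0.001], [0.002, 0.002, -1.0]]
contact_force: [0.3, 0.7, -5.3]
grip_width: 0.0106
```

Run:
```python
from h import *
o=observe();print({k:np.round(v,4).tolist() for k,v in o.items()})
a=save('scene','sc9')['img'];b=save('side','si9')['img']
cv2.imwrite('pics/c9.png',np.hstack([cv2.resize(a[170:290,210:330],(400,400)),cv2.resize(b[210:330,250:370],(400,400))])[:,:,::-1])
```

```text
{'clock': 18.25, 'joint_pos': [0.3729, 0.4022, -0.1905, 1.8808, 0.0978, 0.8649, -1.0634], 'joint_velocities': [-0.0009, -0.0115, 0.0001, 0.0017, -0.0008, -0.0015, -0.0008], 'tau': [0.0042, -44.8975, -1.1092, -22.0044, 0.0141, 0.0477, 0.0003], 'ee_pos': [0.5416, -0.1648, 0.089], 'tcp_rot': [[0.9311, 0.3648, 0.0025], [0.3648, -0.9311, -0.0007], [0.0021, 0.0016, -1.0]], 'contact_force': [0.264, 0.6879, -5.262], 'torque': [0.02, -0.0095, 0.0169], 'grip_width': 0.0106}
```

View pics/c9.png

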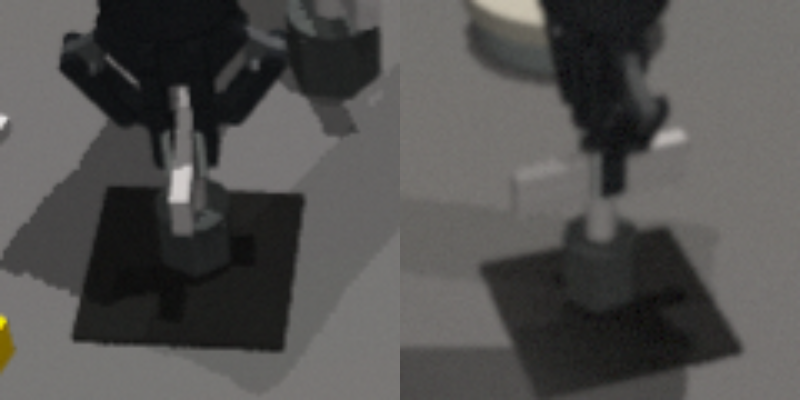

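The key hangs upright over the mat's middle, about 10 mm up. Lowering gently.

Call:
send_rows(moves=[{"dx":0,"dy":0,"dz":-0.002,"ax":0,"ay":0,"az":0,"jaw":255},{"dx":0,"dy":0,"dz":-0.002,"ax":0,"ay":0,"az":0,"jaw":255},{"dx":0,"dy":0,"dz":-0.002,"ax":0,"ay":0,"az":0,"jaw":255},{"dx":0,"dy":0,"dz":-0.001,"ax":0,"ay":0,"az":0,"jaw":255},{"dx":0,"dy":0,"dz":-0.001,"ax":0,"ay":0,"az":0,"jaw":255},{"dx":0,"dy":0,"dz":-0.001,"ax":0,"ay":0,"az":0,"jaw":255},{"dx":0,"dy":0,"dz":0,"ax":0,"ay":0,"az":0,"jaw":255},{"dx":0,"dy":0,"dz":0,"ax":0,"ay":0,"az":0,"jaw":255},{"dx":0,"dy":0,"dz":0,"ax":0,"ay":0,"az":0,"jaw":255},{"dx":0,"dy":0,"dz":0,"ax":0,"ay":0,"az":0,"jaw":255}])

```text
clock: 19.18
ee_pos: [0.5403, -0.1646, 0.0793]
tcp_rot: [[0.931, 0.365, 0.0], [0.365, -0.931, -0.0], [0.0, 0.0, -1.0]]
contact_force: [-2.2, 0.7, 3.3]
grip_width: 0.0113
```

Light contact at TCP z 0.0793, the same height as when I picked it up. Releasing.

Call:
send_rows(moves=[{"dx":0,"dy":0,"dz":0,"ax":0,"ay":0,"az":0,"jaw":200},{"dx":0,"dy":0,"dz":0,"ax":0,"ay":0,"az":0,"jaw":150},{"dx":0,"dy":0,"dz":0,"ax":0,"ay":0,"az":0,"jaw":80},{"dx":0,"dy":0,"dz":0,"ax":0,"ay":0,"az":0,"jaw":0},{"dx":0,"dy":0,"dz":0,"ax":0,"ay":0,"az":0,"jaw":0},{"dx":0,"dy":0,"dz":0,"ax":0,"ay":0,"az":0,"jaw":0},{"dx":0,"dy":0,"dz":0,"ax":0,"ay":0,"az":0,"jaw":0},{"dx":0,"dy":0,"dz":0,"ax":0,"ay":0,"az":0,"jaw":0},{"dx":0,"dy":0,"dz":0,"ax":0,"ay":0,"az":0,"jaw":0},{"dx":0,"dy":0,"dz":0,"ax":0,"ay":0,"az":0,"jaw":0}])

```text
clock: 20.02
ee_pos: [0.5402, -0.1645, 0.0787]
tcp_rot: [[0.931, 0.365, 0.0], [0.365, -0.931, -0.0], [-0.0, 0.0, -1.0]]
contact_force: [-0.1, -0.2, -0.8]
grip_width: 0.0859
```

Call:
send_rows(moves=[{"dx":0,"dy":0,"dz":0.01,"ax":0,"ay":0,"az":0,"jaw":0},{"dx":0,"dy":0,"dz":0.015,"ax":0,"ay":0,"az":0,"jaw":0},{"dx":0,"dy":0,"dz":0.02,"ax":0,"ay":0,"az":0,"jaw":0},{"dx":0,"dy":0,"dz":0.02,"ax":0,"ay":0,"az":0,"jaw":0},{"dx":0,"dy":0,"dz":0.025,"ax":0,"ay":0,"az":0,"jaw":0},{"dx":0,"dy":0,"dz":0.025,"ax":0,"ay":0,"az":0,"jaw":0},{"dx":0,"dy":0,"dz":0.025,"ax":0,"ay":0,"az":0,"jaw":0},{"dx":0,"dy":0,"dz":0,"ax":0,"ay":0,"az":0,"jaw":0},{"dx":0,"dy":0,"dz":0,"ax":0,"ay":0,"az":0,"jaw":0},{"dx":0,"dy":0,"dz":0,"ax":0,"ay":0,"az":0,"jaw":0}])

```text
clock: 20.85
ee_pos: [0.5397, -0.1644, 0.2186]
tcp_rot: [[0.931, 0.365, -0.0], [0.365, -0.931, -0.0], [-0.0, -0.0, -1.0]]
contact_force: [0.2, 0.2, -0.8]
grip_width: 0.0852
```

Run:
```python
from h import *
o=observe();print({k:np.round(v,4).tolist() for k,v in o.items() if k in('clock','ee_pos','contact_force','grip_width')})
s=save('wrist','wr10');T=wT(s,o);C=cloud(s,T);z=C[...,2]
P=C[(s['range_z']>0)&(z>0.099)&(z<0.115)&(abs(C[...,0]-.54)<.08)&(abs(C[...,1]+.165)<.06)]
print(len(P),np.median(P[:,2]),cv2.minAreaRect((P[:,:2]*1000).astype(np.float32)))
save('scene','sc10')
```

```text
{'clock': 20.85, 'ee_pos': [0.5397, -0.1644, 0.2186], 'contact_force': [0.15, 0.1557, -0.7865], 'grip_width': 0.0852}
2076 0.10614939885492919 ((539.6914672851562, -164.1282958984375), (108.7886962890625, 11.548123359680176), 21.173568725585938)
```

View pics/sc10.png

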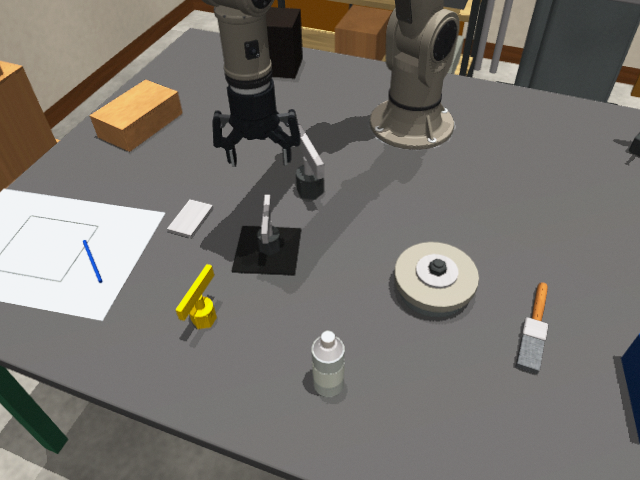

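View pics/wr10.png

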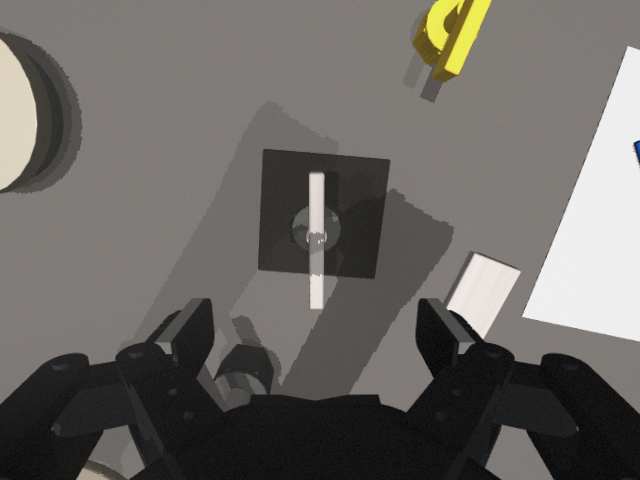

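The key stands upright near the mat's centre (image 318,228) with its bar top at 0.106, the gripper is clear, and the bystanders look unmoved. Handing in.

```bash
python3 -c "
from bench import close_job,observe
print(observe()['joint_velocities']);print(close_job())"
```

```text
[ 0.00011834  0.00746079 -0.00082589  0.00189582 -0.0007355  -0.00223078
 -0.00014293]
the job is handed in; nothing more can be done
None
```

The nut is loosened and the key is back on its mat; I handed the job in at about 21 s. It reports no verdict, so these are my own checks.

- **Seating:** I lowered the small steel key over the nut in 1 mm and then 0.5 mm steps. It met the flange with about 10 N of contact at the expected height, and no larger force showed in any reading.
- **Turn:** The tool turned 57.5° clockwise with the key still seated. The wrist picture afterwards showed the nut turned about 50° (0.87 rad), above the 0.75 rad needed.
- **Return:** The key stands upright on the mat, about 6 mm from its centre. The top of its crossbar is at 0.106 m, which puts the mouth on the mat. The gripper is open and clear above it.
- **Bystanders:** The can, plate and brush look unmoved in the last scene picture; I did not measure them.

**What failed or disagreed:**
- My first two move calls were refused because they left out fields, and the arm did not move.
- The cameras differed by 2–4 mm on absolute positions, and the wrist camera's calibration shifted by about 2 mm when the tool turned. I aligned the key to the nut within a single picture to get around this.

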